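# Load the bottle-cap magazine

### The arm

A 6-joint arm with a two-finger parallel gripper is mounted at the origin on a cart in front of the work surface, level with it; the furniture and walls round the work are solid. World frame = base frame: x ahead of the robot, y to its left, z up, the work surface at z = 0. Lengths are in mm, angles in rad, forces in N, time in s.
With the tool pointing down it reaches from about 300 to 775 mm from the base axis. Payload 14.6 kg.
Tool frame: the origin (TCP) lies midway between the tips of the shut fingers; the grasp point (between the pads) lies grasp_offset behind it (grasp_offset is the distance from the TCP to the grasp point, in mm); z points along the fingers, y is the line along which they close (so a half turn about z gives the same grasp; the last joint's range is limited). The gripper opens to 94 mm and grips with 3 to 60 N. Pads are 16 mm wide; open, the fingers measure 119 mm over their backs; the gripper's body (75 mm by 177 mm) begins 78 mm behind the grasp point.
Start: joints at [-1.237, 0.3, 1.521, -0, 1.321, -0.067], TCP at [214.577, -506.405, 183.546] pointing down, gripper open.
Joint ranges: [-3.03, 3.03], [-0.79, 2.21], [0.23, 2.52], [-1.04, 4.18], [0, 3.07], [-2.55, 2.55]. Speed limits (rad/s): [2.22, 2.22, 2.57, 3.14, 3.14, 3.14].

### API

Orientations are given as [roll, pitch, yaw] about the fixed x, y, z axes, in that order (R = Rz(yaw) Ry(pitch) Rx(roll)).
In Python, from cell import * gives the robot as it stands. The module is installed in compiled form; this text tells all that it offers.
- The arm moves only by the shell command python3 -m jog 'ROWS' [FORCE]. ROWS is JSON, a list of rows, each a list of 3 entries, a list of its own where there are three numbers: the finger opening in mm, from 0 to 94, then the shift along the tool's x, y, z in units of 50 mm (1.0 is 50 mm), then the turn about the tool's z in units of 180 degrees (1.0 is 180 degrees). In form: [[fingers, [dx, dy, dz], twist], ...]. A call has 1 to 20 rows; each row shifts and turns the commanded pose from where the row before left it, along the tool's axes as they then stand; what a row does not reach is not made up. A row lasts 1/10 s, in which the tool goes at most 50 mm and 8.59 degrees, less where a joint would pass 70% of its speed; a pose out of reach is approached as far as the arm can. A call with a number of a shift or a turn outside -1 to 1 is refused whole. A call with a gripper value outside its range is refused whole. The fingers move at their own pace and stop on an object; FORCE is the grip in N (left out, the last holds). Time passes only in rows, so rows that do not move let the fingers close. It gives the time, the measured TCP pose, the force, the opening and the grip force at its end, in the units of the state.
- read_state(): the state, without advancing time (a new reading comes with each control period).
- camera(name): name is "scene" or "side" or "wrist"; returns the picture (420x560x3 uint8, red, green, blue); there is no depth.
- calibration(name): a dict with "mtx" (3x3 intrinsics, pixels), "distortion" ([k1, k2, p1, p2, k3] as OpenCV has them; the pictures are not rectified), "cam_to_world" (4x4, takes a point from camera to world coordinates); the wrist camera has in their place "hand_eye" (4x4, takes a point from camera to tool coordinates, whose origin is the TCP and whose axes are the flange's). Camera axes: x right, y down, z forward; pixel columns grow to the right and rows downward; lengths in mm; the calibration is good to about 2 mm. A picture is of the moment at which its call begins: read the wrist's pose just before it. calibration takes no time and is no camera call.
- sign_off(): hands the job in; it is judged then, once.
Trained networks look in the newest picture that a camera, given by its name, has taken for a name from the list of things; names that differ only in an ending like _2 or _b are one class to them, and where a whole thing is asked for, a point or a joint stands for the part that bears it (a point fixed in the world has none). Each returns a list of dicts, best first, with "conf" (0 to 1); they miss things now and then, are a little off and sometimes report something else, mostly with a low value. They report only what shows in the picture. A call takes as long as a camera call. They do not tell look-alikes from the thing itself.
- regions_of(camera, query): "pixels" (420x560 bool, what is visible of it) and "rect" ([centre column, centre row, width, height] in pixels, round what is visible of it).
The state is a dict: "clock": time; "joints": joint angles; "qd": joint speeds; "effort": joint torques, N m; "eef_pos": TCP position; "eef_rot": TCP orientation; "wrist_force": force on the tool from outside, world axes, zero at the start; "moment": the same for the moment, N m; "finger_gap": finger opening in mm; "finger_force": force on a finger pad.
Only numpy, scipy, OpenCV 4.12 (cv2) and the standard library are available. Lean on these libraries where they do the work, as an engineer would, in place of code of your own. Each camera call takes 0.05 s, during which the arm holds its last target. There are 200 camera calls.

### The job

Load both red bottle caps into the spring-loaded cap magazine, one at a time and closed side up: set a cap between the four steel pins at the magazine's mouth and press it straight down until it has snapped under the two steel lips and stays there when you let go, then do the same with the second cap on top of the first. Press gently, by feel, and never with more than about 25 N on the magazine: with two caps it is full, and the second one meets a hard stop just after it snaps in. Leave the shot glass, the pitcher and the cocoa shaker standing where they are.

Things in the scene. Friction and masses are not known exactly. Their poses are not given: they have to be found in the camera images.
- stand: cap magazine, fixed to the counter. Origin: centre of the foot's underside, on the tube's axis, z up. Steel foot 110 (x) x 90 (y) x 10 mm, on it a 60 mm square aluminium clamp sleeve up to 50 mm; its black thumbscrew (not to be used) reaches x = -45 mm at 36 mm height. The sleeve clamps a square tube at a height that differs each time and is not measured
- tube_axis (a point): point of the stand on the tube's axis, 50 mm above the stand's origin, axes as the stand's. The tube is 46 mm wide outside, its bore 35.6 mm square; black walls at +-x, clear walls at +-y. Mouth on top: two steel lips at +x and -x, four steel pins. H = height of the lips' undersides above the stand's origin, 74 to 94 mm, not measured: see or feel it
- lips_low (a point): point of the stand on the axis at the lowest possible H (74 mm). Lips: 13 mm wide in y, reach in to 13.4 mm from the axis, flat below; on top ramps rising steeply outward, 8 mm in 4 mm, up to H + 8.7 mm. Each yields outward up to 6 mm against a light spring (1.7 to 2.7 N). Housings behind them reach 35 mm from the axis, top H + 7 mm. A cap set in the mouth sticks on the ramps by friction, underside H + 0.5 to H + 7 mm, the lower the harder it was set down; set it lightly
- pins_low (a point): point of the stand on the axis, 90 mm above its origin: level of the pins' round tops (H + 16 mm) at the lowest H. Four upright pins, 6 mm thick, at x = +-17, y = +-11.8 mm, centre a cap with about 1.7 mm play. Between them a slot 28 mm wide is open along y (the clear walls end at H - 6.5 mm): fingers side by side along y fit there, to set a cap in or to press on it
- follower_low (a point): point of the stand on the axis, 41.5 mm above its origin: top of the orange sprung follower at its hard stop, H - 32.5 mm, at the lowest H. Empty, it stands just under the lips; it pushes up by 4.8 N + 0.08 N per mm. A cap snaps in after 17 to 23 mm of push (4 to 13 N), then rises, top at H; let go half-way, it is driven out, and a cap below it too. The second has only 1 to 2 mm from snap to stop: go slowly, 10 mm/s
- cap_a: red plastic bottle cap, 32 mm across (33 over the ribs), 16 mm tall, 14 to 28 g, lying on the counter with its flat closed top up. Origin: centre of its underside, z axis up through the closed top. Set in the mouth off-centre it may sit cocked and jam: then first press it level near its high side
- cap_b: red plastic bottle cap, the same as the other, 32 mm across (33 over the ribs), 16 mm tall, 14 to 28 g, lying on the counter with its flat closed top up. Origin: centre of its underside, z axis up through the closed top. Set in the mouth off-centre it may sit cocked and jam: then first press it level near its high side
- shot_glass: small clear shot glass, 48 x 48 x 59 mm tall. Bystander: origin at the centre of its underside, z up. Not to be moved
- steel_pitcher: small steel milk pitcher with a handle, 71 x 85 x 92 mm tall. Bystander: origin at the centre of its underside, z up. Not to be moved
- cocoa_shaker: small cocoa shaker with a domed steel top, 44 mm across, 90 mm tall. Bystander: origin at the centre of its underside, z up. Not to be moved
Mind the look-alikes: they are no part of the job. Leave any green look-alike of the cap_b alone.

How it is judged (in metres and radians):
On the way:
1. one cap alone is held by the spring under the lips of the magazine, let go, while the other is still away from the magazine (((z of cap_a in the frame of stand between 0.055 and 0.081 m and horizontal distance between cap_a and stand below 0.006 m and angle between cap_a's own z axis and vertical below 0.15 rad and linear speed of cap_a below 0.02 m/s and contact force between the fingers and cap_a below 0.2 N and contact force between stand and cap_a above 7 N and horizontal distance between cap_b and stand above 0.05 m) or (z of cap_b in the frame of stand between 0.055 and 0.081 m and horizontal distance between cap_b and stand below 0.006 m and angle between cap_b's own z axis and vertical below 0.15 rad and linear speed of cap_b below 0.02 m/s and contact force between the fingers and cap_b below 0.2 N and contact force between stand and cap_b above 7 N and horizontal distance between cap_a and stand above 0.05 m))), for 0.2 s.
At the end, for the whole second after the job is handed in: Both caps are snapped in under the lips, one on the other, closed side up (tilt under 0.15 rad), within 6 mm of the axis, at rest, let go, undersides 55 to 81 mm (upper) and 40 to 64.5 mm (lower) above the stand's origin, each held in the magazine by its spring with over 3.5 N (((z of cap_a in the frame of stand between 0.055 and 0.081 m and horizontal distance between each of cap_a, cap_b and stand below 0.006 m and angle between each of cap_a, cap_b's own z axis and vertical below 0.15 rad and linear speed of each of cap_a, cap_b below 0.02 m/s and contact force between the fingers and cap_a below 0.2 N and z of cap_b in the frame of stand between 0.04 and 0.0645 m and contact force between the fingers and cap_b below 0.2 N and contact force between stand and cap_a above 3.5 N and contact force between stand and cap_b above 3.5 N) or (z of cap_b in the frame of stand between 0.055 and 0.081 m and horizontal distance between each of cap_b, cap_a and stand below 0.006 m and angle between each of cap_b, cap_a's own z axis and vertical below 0.15 rad and linear speed of each of cap_b, cap_a below 0.02 m/s and contact force between the fingers and cap_b below 0.2 N and z of cap_a in the frame of stand between 0.04 and 0.0645 m and contact force between the fingers and cap_a below 0.2 N and contact force between stand and cap_a above 3.5 N and contact force between stand and cap_b above 3.5 N))); the robot touches nothing.
It fails at once if the magazine is loaded with more than 32 N (all contact forces on it from the caps, fingers or arm) (contact force between stand and the fingers above 32 N or contact force between stand and the arm above 32 N or contact force between stand and cap_a above 32 N or contact force between stand and cap_b above 32 N).
It fails at once if the shot glass is moved by more than 25 mm or tipped (distance of shot_glass from where it was at the start of the episode above 0.025 m or angle between shot_glass's own z axis and vertical above 0.3 rad).
It fails at once if the steel pitcher is moved by more than 25 mm or tipped (distance of steel_pitcher from where it was at the start of the episode above 0.025 m or angle between steel_pitcher's own z axis and vertical above 0.3 rad).
It fails at once if the cocoa shaker is moved by more than 25 mm or tipped (distance of cocoa_shaker from where it was at the start of the episode above 0.025 m or angle between cocoa_shaker's own z axis and vertical above 0.3 rad).
It also fails if it takes over 72 s, if anything falls off the work surface, if the arm or the gripper's body presses on something with over 40 N, if the wrist force passes 120 N, or if a joint passes its speed limit or range.

## Working session

There is one attempt and no reset: what is moved stays moved. The work goes in short steps, Python scripts to look and compute and a shell command to move; the robot and the scene stay as the last step left them, time stands still between calls to the robot, and variables do not carry over. Pictures are saved under pics/ and viewed, at most 10 in all, crops included, and the job is handed in when it is done.

```bash
mkdir -p pics; cat > h.py <<'E'
from cell import *
import numpy as np, cv2
from scipy.spatial.transform import Rotation as Ro
def snap(n,f=None):
    s=read_state(); im=camera(n)
    if f: cv2.imwrite('pics/'+f,im[:,:,::-1])
    return s,im
def cam(n,s=None):
    c=calibration(n); K=np.array(c['mtx']);d=np.array(c['distortion'],float)
    if n=='wrist':
        T=np.eye(4);T[:3,:3]=Ro.from_euler('xyz',s['eef_rot']).as_matrix();T[:3,3]=s['eef_pos']
        T=T@np.array(c['hand_eye'])
    else: T=np.array(c['cam_to_world'])
    return K,d,T
def ray(n,px,z,s=None):
    K,d,T=cam(n,s); u=cv2.undistortPoints(np.array(px,float).reshape(-1,1,2),K,d).reshape(-1,2)
    r=np.c_[u,np.ones(len(u))]@T[:3,:3].T; o=T[:3,3]
    return o+r*((z-o[2])/r[:,2])[:,None]
def proj(n,P,s=None):
    K,d,T=cam(n,s); W=np.linalg.inv(T)
    return cv2.projectPoints(np.array(P,float).reshape(-1,1,3),W[:3,:3],W[:3,3],K,d)[0].reshape(-1,2)
E
python3 - <<'E'
from h import *
s=read_state();print(s); print({k:(np.round(v,2).tolist() if hasattr(v,'__len__') else v) for k,v in calibration('wrist').items()}); print([k for k in dir() if 'grasp' in k])
import cell; print([ (k) for k in dir(cell) if not k.startswith('_')])
ims=[]
for n in ('scene','side'):
    s,im=snap(n); ims.append(im)
    print(n,np.round(cam(n)[2],2).tolist())
    for q in ('cap_a','stand','shot_glass','steel_pitcher','cocoa_shaker'):
        for r in regions_of(n,q):
            if r['conf']>.3:
                c=im[r['pixels']].mean(0); print(n,q,round(r['conf'],2),np.round(r['rect']),c.round(), ray(n,[r['rect'][:2]],10)[0].round())
cv2.imwrite('pics/a.png',cv2.resize(np.vstack(ims)[:,:,::-1],None,fx=.71,fy=.71))
E
```

```text
{'clock': 0.0, 'joints': array([-1.23659706e+00,  3.00446785e-01,  1.52165207e+00,  5.17946289e-06,
        1.32069871e+00, -6.65837738e-02]), 'qd': array([-0.00160778,  0.00024869,  0.00096482, -0.00145085, -0.00167714,
       -0.00075338]), 'effort': array([ 6.69835972e-04, -5.31808412e+01, -3.52730656e+01,  7.08561670e-02,
        2.44786829e-02, -1.12387474e-04]), 'eef_pos': array([ 214.47885758, -506.11120589,  182.9696581 ]), 'eef_rot': array([-3.14039074e+00, -8.51740595e-05,  4.00781701e-01]), 'wrist_force': array([ 0.64923616,  0.36174412, -0.02734213]), 'moment': array([ 0.03846842, -0.02239189,  0.02194087]), 'finger_force': 0.0, 'finger_gap': 93.78571382185125}
{'mtx': [[360.8, 0.0, 279.84], [0.0, 360.8, 208.63], [0.0, 0.0, 1.0]], 'distortion': [-0.01, 0.0, 0.0, 0.0, 0.0], 'hand_eye': [[0.0, -0.97, -0.25, 73.83], [1.0, 0.0, 0.0, 0.33], [-0.0, -0.25, 0.97, -200.58], [0.0, 0.0, 0.0, 1.0]]}
['grasp_offset']
['Unreachable', 'calibration', 'camera', 'grasp_offset', 'read_state', 'regions_of', 'sign_off']
scene [[0.62, -0.38, 0.69, -557.02], [-0.79, -0.27, 0.55, -882.47], [-0.0
[... 226 characters left out ...]
1.  42.] [100.  96.  94.] [545.  23.  10.]
scene shot_glass 0.49 [292. 219.  13.  23.] [153. 153. 148.] [680.  25.  10.]
scene cocoa_shaker 0.63 [385. 273.   8.  28.] [114. 113. 108.] [ 564. -407.   10.]
side [[-0.98, -0.1, 0.18, 294.49], [-0.21, 0.49, -0.85, 1062.91], [0.0, -0.87, -0.5, 729.06], [0.0, 0.0, 0.0, 1.0]]
side cap_a 0.45 [306. 211.  11.  11.] [177.  62.  63.] [ 458. -171.   10.]
side cap_a 0.44 [264. 312.  15.  14.] [ 59. 148.  79.] [482. 307.  10.]
side stand 0.74 [278. 231.  44.  44.] [122. 114. 109.] [522. -38.  10.]
side steel_pitcher 0.57 [235. 337.  51.  49.] [134. 131. 126.] [526. 397.  10.]
side cocoa_shaker 0.49 [298. 168.   5.  22.] [130. 127. 119.] [ 537. -489.   10.]
```

View pics/a.png

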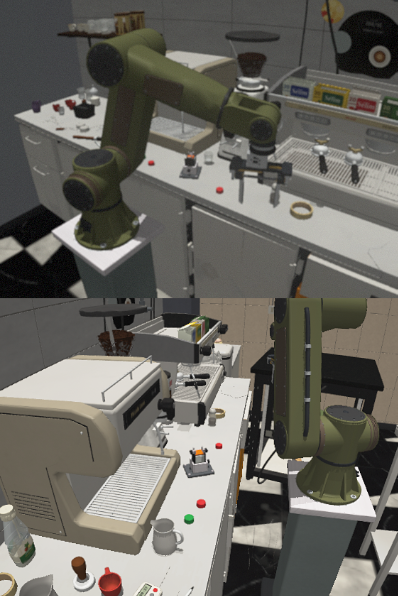

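```bash
python3 - <<'E'
from h import *
print(grasp_offset)
for n in ('scene','side'):
    s,im=snap(n,n+'1.png'); hsv=cv2.cvtColor(im,cv2.COLOR_RGB2HSV).astype(int)
    for nm,m in (('red',((hsv[...,0]<8)|(hsv[...,0]>172))&(hsv[...,1]>110)&(hsv[...,2]>80)),('orange',(hsv[...,0]>8)&(hsv[...,0]<20)&(hsv[...,1]>150)&(hsv[...,2]>120))):
        k,l,st,ce=cv2.connectedComponentsWithStats(m.astype(np.uint8))
        for i in range(1,k):
            if st[i,4]>12: print(n,nm,st[i],ce[i].round(1),ray(n,[ce[i]],10)[0].round())
E
```

```text
18.8
scene red [453  16   7   7  32] [455.7  18.5] [1.1204e+04 2.8540e+03 1.0000e+01]
scene red [501 139  29  19 275] [514.5 147.5] [2034. -462.   10.]
scene red [ 93 141  13  10  65] [ 98.6 144.8] [ 776. 1423.   10.]
scene red [ 75 148   8   4  21] [ 78.7 149.2] [ 669. 1459.   10.]
scene red [492 151   7   3  13] [495.  151.8] [1892. -391.   10.]
scene red [209 226   8   7  37] [212.4 229. ] [457. 210.  10.]
scene red [305 264   9   8  62] [309.  267.2] [ 456. -204.   10.]
side red [286  36   2   8  14] [286.5  39.5] [ 1146. -3439.    10.]
side red [304 204   9   8  65] [308.  207.7] [ 456. -194.   10.]
side red [277 283  13  13 133] [282.7 289. ] [457. 218.  10.]
side red [138 379  33  41 934] [154.7 401.7] [626. 592.  10.]
side red [216 408   6   6  29] [218.6 410.7] [504. 583.  10.]
side orange [275 214  12   7  60] [280. 217.] [ 532. -118.   10.]
side orange [105 368   9  10  59] [108.8 372.3] [746. 550.  10.]
```

The scene picture shows the two red caps at about (152,162) and (219,190), on either side of the stand at (190,170). The side picture shows red caps at (219,445) and (200,504), a green look-alike at (189,519), and the orange follower in the stand at (199,454). I'll move above the right-hand cap and look with the wrist camera.

```bash
python3 -m jog '[[94,[0.68,-0.38,0],0],[94,[0.68,-0.38,0],0],[94,[0.68,-0.38,0],0],[94,[0.68,-0.38,0],0],[94,[0.68,-0.38,0],0],[94,[0.68,-0.38,0],0],[94,[0.68,-0.38,0],0],[94,[0.68,-0.38,0],0],[94,[0.68,-0.38,0],0],[94,[0.68,-0.38,0],0],[94,[0,0,0],0],[94,[0,0,0],0],[94,[0,0,0],0]]' 20
python3 - <<'E'
from h import *
s,im=snap('wrist','w1.png'); print(s['eef_pos'],s['eef_rot'],s['wrist_force'])
for q in ('cap_a','stand','tube_axis'):
    for r in regions_of('wrist',q):
        if r['conf']>.25: print(q,round(r['conf'],2),np.round(r['rect'],1),im[r['pixels']].mean(0).round(),ray('wrist',[r['rect'][:2]],16,s)[0].round(1))
E
```

```text
clock: 2.0
eef_pos: [453.1, -199.5, 183.5]
eef_rot: [3.142, 0.0, 0.4]
wrist_force: [-0.6, -0.3, -0.9]
finger_gap: 94.1
finger_force: 0.0
[ 453.07269192 -199.45232805  183.53922131] [3.14153721e+00 1.64338981e-04 4.00149861e-01] [-0.59452314 -0.28093369 -0.90573939]
cap_a 0.62 [284.4 182.2  29.2  32.3] [92. 25. 25.] [ 461.3 -201.6   16. ]
stand 0.8 [ 99.1  58.2 144.9 115.6] [108.  92.  83.] [502.7   8.6  16. ]
tube_axis 0.58 [102.2  58.2 141.5 116.5] [107.  91.  82.] [503.9   5.9  16. ]
```

View pics/w1.png

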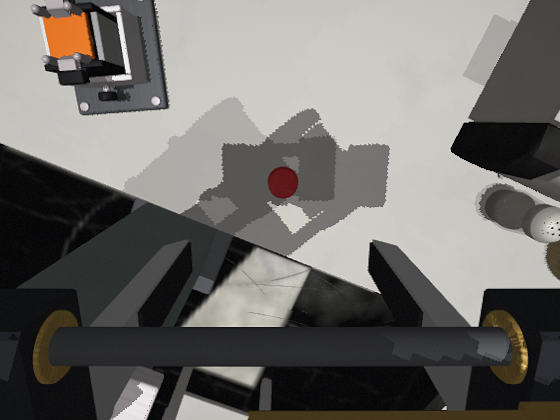

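The wrist picture shows the cap at (284,182). The stand is at upper left, with its thumbscrew at (107,95) on the near side, so its yaw is about 0.49. Next I descend and correct from close by.

```bash
python3 -m jog '[[94,[0.065,0.05,0.6],0],[94,[0.07,0.05,0.6],0],[94,[0,0,0.6],0],[94,[0,0,0.6],0],[94,[0,0,0.2],0],[70,[0,0,0],0],[70,[0,0,0],0]]' 15
cat >> h.py <<'E'
def circ(z,tag=''):
    "red cap top in the wrist view -> world point on plane z, and tool coords"
    s,im=snap('wrist',tag or None); hsv=cv2.cvtColor(im,cv2.COLOR_RGB2HSV).astype(int)
    m=((hsv[...,0]<8)|(hsv[...,0]>172))&(hsv[...,1]>110)&(hsv[...,2]>40)
    k,l,st,ce=cv2.connectedComponentsWithStats(m.astype(np.uint8))
    for i in range(1,k):
        if st[i,4]>150:
            c=[st[i,0]+st[i,2]/2-.5,st[i,1]+st[i,3]/2-.5]
            for nm,q in (('cen',ce[i]),('box',c)):
                P=ray('wrist',[q],z,s)[0]; R=Ro.from_euler('xyz',s['eef_rot']).as_matrix()
                print(nm,st[i],np.round(q,1),P.round(1),'tool',(R.T@(P-s['eef_pos'])).round(1))
    return s,im
E
python3 -c "
from h import *
s,im=circ(16,'w2.png');print(s['eef_pos'])"
```

```text
clock: 2.9
eef_pos: [462.2, -201.3, 54.8]
eef_rot: [3.14, -0.001, 0.401]
wrist_force: [-0.7, -0.2, 0.4]
finger_gap: 81.3
finger_force: 0.0
cen [ 255  201   44   48 1708] [276.5 224.8] [ 461.8 -199.4   16. ] tool [ 0.3 -1.9 38.8]
box [ 255  201   44   48 1708] [276.5 224.5] [ 462.  -199.4   16. ] tool [ 0.5 -1.9 38.8]
[ 462.21798484 -201.26529322   54.82039415]
```

```bash
python3 -m jog '[[60,[0,-0.03,0.4],0],[60,[0,0,0.4],0],[60,[0,0,0.2],0],[60,[0,0,0.02],0],[40,[0,0,0],0],[28,[0,0,0],0],[28,[0,0,0],0],[28,[0,0,0],0],[28,[0,0,0],0],[28,[0,0,0],0]]' 15
python3 -m jog '[[28,[0,0,-0.3],0],[28,[0,0,-0.6],0],[28,[0,0,-0.6],0],[28,[0,0,-0.6],0],[28,[0,0,-0.6],0],[28,[0,0,-0.3],0],[28,[0,0,0],0],[28,[0,0,0],0]]'
python3 -c "
from h import *
s=read_state();s,im=circ(s['eef_pos'][2]+12,'w3.png');print(s['eef_pos'])
print(proj('wrist',[[0,0,0]],s)); 
for r in regions_of('wrist','stand')[:2]: print(r['conf'],r['rect'])"
```

```text
clock: 3.95
eef_pos: [461.1, -199.4, 2.7]
eef_rot: [3.141, -0.0, 0.401]
wrist_force: [0.2, 0.5, -0.4]
finger_gap: 28.4
finger_force: 0.0
clock: 4.75
eef_pos: [460.8, -199.3, 151.8]
eef_rot: [-3.141, 0.0, 0.401]
wrist_force: [0.5, 1.0, -0.2]
finger_gap: 28.0
finger_force: 0.0
cen [264 178  33  35 900] [279.9 195.1] [ 490.9 -187.   163.8] tool [ 32.5   0.4 -12. ]
box [264 178  33  35 900] [280. 195.] [ 491.  -187.   163.8] tool [ 32.5   0.5 -12. ]
[ 460.84300436 -199.27022858  151.83005617]
[[-10.48470467 462.46127848]]
0.8 [78.5, 61.5, 156.9, 123.0]
```

View pics/w3.png

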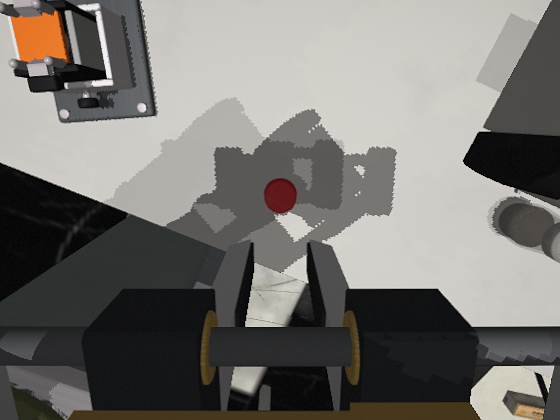

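The jaws closed to 28 mm without the cap. It is still on the counter at (280,195), and the fingertips show near row 242. I'll check the numbers before trying again.

```bash
python3 -c "
from h import *
s,im=circ(16);s,im=circ(8)
R=Ro.from_euler('xyz',s['eef_rot']).as_matrix()
for p in ([0,0,0],[0,14,0],[0,-14,0],[8,14,0],[8,-14,0],[8,-14,-18.8],[-8,-14,0]): print(p,proj('wrist',[s['eef_pos']+R@np.array(p,float)],s).round(1))
print(cam('wrist',s)[2].round(3))
for n in ('scene','side'):
    s,im=snap(n); hsv=cv2.cvtColor(im,cv2.COLOR_RGB2HSV).astype(int)
    m=((hsv[...,0]<8)|(hsv[...,0]>172))&(hsv[...,1]>110)&(hsv[...,2]>80)
    k,l,st,ce=cv2.connectedComponentsWithStats(m.astype(np.uint8))
    for i in range(1,k):
        P=ray(n,[ce[i]],12)[0]
        if st[i,4]>12 and P[0]<500: print(n,st[i],ce[i],P.round(1))
"
```

```text
cen [265 178  32  35 898] [280.4 194.9] [ 461.  -199.7   16. ] tool [  0.4   0.9 135.2]
box [265 178  32  35 898] [280.5 195. ] [ 461.  -199.9   16. ] tool [  0.3   1.1 135.2]
cen [265 178  32  35 897] [280.3 194.9] [ 459.5 -200.5    8. ] tool [ -1.4   0.9 143.3]
box [265 178  32  35 897] [280.5 195. ] [ 459.4 -200.6    8. ] tool [ -1.5   1.1 143.3]
[0, 0, 0] [[279.1 244.6]]
[0, 14, 0] [[302.9 244.6]]
[0, -14, 0] [[255.4 244.6]]
[8, 14, 0] [[303.1 231.7]]
[8, -14, 0] [[255.2 231.7]]
[8, -14, -18.8] [[252.8 242.7]]
[-8, -14, 0] [[255.6 257.3]]
[[ 3.91000e-01 -8.91000e-01 -2.32000e-01  5.29098e+02]
 [-9.20000e-01 -3.79000e-01 -9.70000e-02 -1.70875e+02]
 [-1.00000e-03  2.52000e-01 -9.68000e-01  3.51818e+02]
 [ 0.00000e+00  0.00000e+00  0.00000e+00  1.00000e+00]]
scene [209 226   7   7  37] [212.24324324 228.83783784] [455.1 208.7  12. ]
scene [305 264   9   8  58] [308.79310345 267.81034483] [ 451.  -206.8   12. ]
side [304 204   9   8  64] [307.90625  207.703125] [ 456.  -190.3   12. ]
side [277 283  13  13 132] [282.75       289.01515152] [456.4 220.6  12. ]
```

```bash
python3 -c "
from h import *
a=cv2.imread('pics/w3.png')[225:305,205:355];b=cv2.imread('pics/w2.png')[180:300,150:400]
a=cv2.resize(a,(600,320),interpolation=2);b=cv2.resize(b,(580,278),interpolation=2)
cv2.imwrite('pics/z.png',np.vstack([a,np.pad(b,((0,0),(0,20),(0,0)))]))"
```

```text
(no output)
```

View pics/z.png

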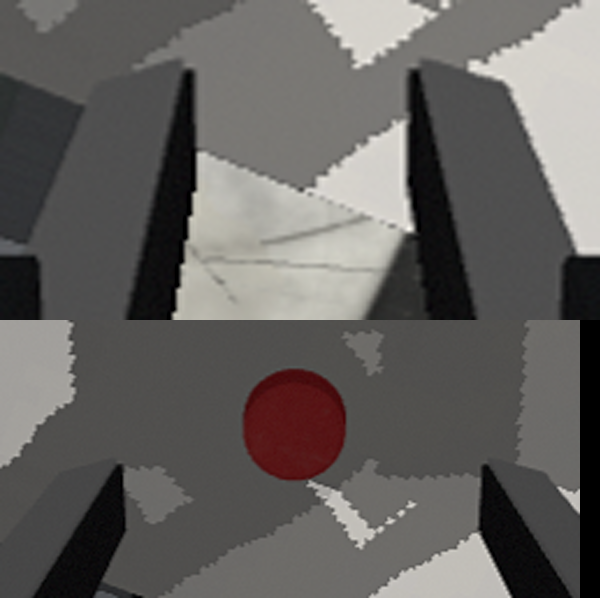

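The fingertips project to where the grasp point should be, at row 241, about 19 mm above the nominal TCP when the jaws are open. They would have closed above the cap, so I'll go lower by feel.

```bash
python3 -m jog '[[50,[0,0.02,0.5],0],[50,[0,0,0.7],0],[50,[0,0,0.7],0],[50,[0,0,0.6],0],[50,[0,0,0.3],0],[50,[0,0,0.17],0],[50,[0,0,0],0],[50,[0,0,0.05],0],[50,[0,0,0.05],0],[50,[0,0,0],0],[50,[0,0,0],0]]' 15
python3 -m jog '[[50,[0,0,0.05],0],[50,[0,0,0],0]]'
python3 -m jog '[[50,[0,0,0.05],0],[50,[0,0,0],0]]'
```

```text
clock: 6.15
eef_pos: [461.7, -200.4, -0.6]
eef_rot: [3.141, -0.0, 0.401]
wrist_force: [0.2, -1.4, -0.1]
finger_gap: 50.1
finger_force: 0.0
clock: 6.35
eef_pos: [461.4, -200.3, -3.6]
eef_rot: [-3.141, 0.0, 0.401]
wrist_force: [0.4, -0.2, -0.3]
finger_gap: 50.0
finger_force: 0.0
clock: 6.55
eef_pos: [461.3, -200.2, -6.3]
eef_rot: [-3.141, 0.0, 0.401]
wrist_force: [1.3, -0.6, -0.4]
finger_gap: 49.9
finger_force: 0.0
```

```bash
python3 -m jog '[[50,[0,0,0.04],0],[50,[0,0,0.04],0],[50,[0,0,0.04],0],[50,[0,0,0],0]]'
python3 -m jog '[[25,[0,0,0],0],[20,[0,0,0],0],[20,[0,0,0],0],[20,[0,0,0],0],[20,[0,0,0],0]]' 12
```

```text
clock: 6.95
eef_pos: [461.3, -200.2, -12.3]
eef_rot: [-3.141, 0.0, 0.401]
wrist_force: [-0.7, -0.4, 0.8]
finger_gap: 49.8
finger_force: 0.0
clock: 7.45
eef_pos: [461.5, -200.3, -11.9]
eef_rot: [3.142, -0.0, 0.401]
wrist_force: [-0.2, -0.6, -0.4]
finger_gap: 30.2
finger_force: 12.0
```

Gripped, with force 12 N and the gap stopped at 30. Lift and go near the magazine for a close look.

```bash
python3 -m jog '[[20,[0,0,-0.3],0],[20,[0,0,-0.6],0],[20,[0,0,-0.6],0],[20,[0,0,-0.7],0],[20,[0,0,-0.7],0],[20,[0,0,-0.54],0],[20,[0.2,-0.5,0],0],[20,[0.2,-0.7,0],0],[20,[0.2,-0.7,0],0],[20,[0.2,-0.7,0],0],[20,[0.2,-0.5,0],0],[20,[0.15,-0.2,0],-0.029],[20,[0,0,0],0],[20,[0,0,0],0]]'
python3 - <<'E'
from h import *
s,im=circ(175,'w4.png'); print(s['eef_pos'],s['eef_rot'])
for q in ('stand','cap_a','pins_low'):
    for r in regions_of('wrist',q):
        if r['conf']>.25: print(q,round(r['conf'],2),np.round(r['rect'],1))
E
```

```text
clock: 8.85
eef_pos: [450.0, -26.3, 160.0]
eef_rot: [3.141, 0.0, 0.49]
wrist_force: [-0.5, -1.3, -0.6]
finger_gap: 30.0
finger_force: 11.9
cen [  33   44   44   38 1296] [54.8 62.9] [485.9 115.7 175. ] tool [  98.4 -108.4  -15. ]
box [  33   44   44   38 1296] [54.5 62.5] [486.  115.9 175. ] tool [  98.6 -108.5  -15. ]
cen [ 251  229   59   65 3116] [280.1 260.8] [446.8 -28.7 175. ] tool [ -4.    0.6 -15. ]
box [ 251  229   59   65 3116] [280. 261.] [446.7 -28.7 175. ] tool [ -4.1   0.6 -15. ]
[450.01277203 -26.25173836 160.02784647] [3.14149680e+00 1.24896669e-04 4.90047281e-01]
stand 0.57 [286.  121.5 100.6 116.7]
cap_a 0.97 [55.4 64.5 44.3 43.3]
cap_a 0.67 [281.2 261.8  57.1  73.4]
pins_low 0.7 [280.9 259.6  55.8  68.9]
pins_low 0.56 [284.6 119.6  99.7 119.4]
```

View pics/w4.png

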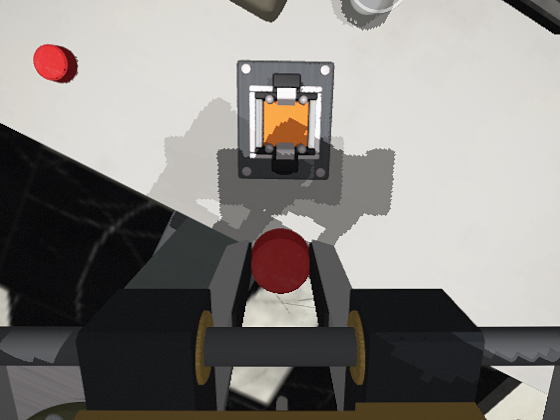

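The picture shows the cap held at (280,261), the magazine square to the view at (286,122) with its thumbscrew side towards the robot, and the second red cap at (55,63). I'll zoom to check the grip and read the pins and lips.

```bash
python3 -c "
from h import *
b=cv2.imread('pics/w4.png')
cv2.imwrite('pics/z2.png',np.hstack([cv2.resize(b[55:185,230:342],None,fx=3.5,fy=3.5,interpolation=2)[:450],cv2.resize(b[220:310,230:330],None,fx=4,fy=4.,interpolation=2).copy() if 0 else cv2.resize(b[215:315,230:330],(400,450),interpolation=2)]))"
```

```text
(no output)
```

View pics/z2.png

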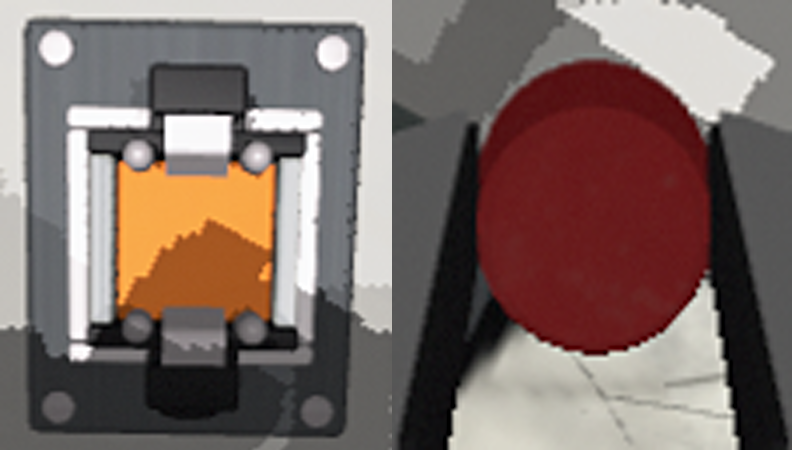

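```bash
cat > fit.py <<'E'
from h import *
from scipy.optimize import least_squares as LS
E=np.array([450.01,-26.25,160.03]);s={'eef_pos':E,'eef_rot':[3.1415,0.0001,.49]}
foot=[(230+a/3.5,55+b/3.5) for a,b in((365,20),(25,20),(28,432),(350,432))]
fm=[(55,-45,10),(55,45,10),(-55,45,10),(-55,-45,10)]
pins=[(269.4,99.3),(303.4,99.3),(269.1,148.4),(301.4,148.4)]
pm=[(17,11.8),(17,-11.8),(-17,11.8),(-17,-11.8)]
obs=np.array(foot+pins)
def f(p,full=False):
    x,y,w,H,dz=p
    M=np.array(fm+[(a,b,H+14.5) for a,b in pm],float); c,sn=np.cos(w),np.sin(w)
    W=np.c_[M[:,0]*c-M[:,1]*sn+x,M[:,0]*sn+M[:,1]*c+y,M[:,2]-dz]
    return (proj('wrist',W,s)-obs).ravel()
for fix in (0,1):
    g=(lambda p:np.r_[f(p),(p[4])/(.001 if fix else 100)])
    r=LS(g,[525,0,.49,84,0]); print('x,y,yaw,H,dz',r.x.round(3),r.fun.round(1))
R=Ro.from_euler('xyz',s['eef_rot']).as_matrix()
def g(p,D):
    x,zt=p
    P=[[x+D/2,0,zt],[x-D/2,0,zt],[x+D/2,0,zt+16]]
    q=proj('wrist',(R@np.array(P).T).T+E,s)[:,1]
    l=proj('wrist',(R@np.array([[x,D/2,zt],[x,-D/2,zt]]).T).T+E,s)[:,0]
    return np.r_[q-[238.3,293.9,228.3],l[0]-l[1]-58.5]
for D in (30.2,32,33):
    r=LS(g,[0,-20],args=(D,)); print(D,r.x,r.fun.round(1))
E
python3 fit.py
```

```text
x,y,yaw,H,dz [5.12019e+02 1.23700e+00 4.83000e-01 8.70330e+01 4.47800e+00] [-0.3  0.3 -0.9 -0.5  0.7 -0.1 -0.9  0.6  0.1 -0.1 -0.2  0.1  0.4 -0.2
  0.7  0.   0. ]
x,y,yaw,H,dz [5.11996e+02 1.24600e+00 4.83000e-01 8.25550e+01 0.00000e+00] [ 0.4 -0.4 -1.5 -1.2  0.1  0.7 -0.3  1.4  0.1 -0.1 -0.2  0.2  0.4 -0.2
  0.7  0.1  0. ]
30.2 [ -0.996264   -29.57726028] [ 0.2 -0.6  0.4  0.6]
32 [ -5.22180718 -19.72868652] [-0.  -0.7  0.7  0.7]
33 [ -7.56986902 -14.25490341] [-0.1 -0.7  0.9  0.8]
```

```bash
python3 -m jog '[[20,[0.3,0.03,0],0],[20,[0.5,0.03,0],0],[20,[0.4,0.035,0],0],[20,[0.17,0,0.2],0],[20,[0,0,0.4],0],[20,[0,0,0.4],0],[20,[0,0,0.2],0],[20,[0,0,0],0],[20,[0,0,0],0],[20,[0,0,0],0]]'
python3 - <<'E'
from h import *
s,im=circ(100+28,'w5.png'); print(s['eef_pos'],s['eef_rot'],s['wrist_force'],s['moment'])
b=cv2.imread('pics/w5.png'); cv2.imwrite('pics/z3.png',cv2.resize(b[170:330,200:360],(640,560),interpolation=2))
E
```

```text
clock: 10.05
eef_pos: [513.1, 2.1, 101.0]
eef_rot: [3.141, -0.001, 0.492]
wrist_force: [-0.5, -0.7, 0.0]
finger_gap: 30.2
finger_force: 11.9
cen [   0  123   44   41 1526] [ 20.1 143.5] [508.4 139.7 128. ] tool [  60.9 -123.5  -27.1]
box [   0  123   44   41 1526] [ 21.5 143. ] [508.9 139.2 128. ] tool [  61.1 -122.8  -27.1]
cen [ 251  228   59   66 3145] [280.  260.6] [514.3   2.1 128. ] tool [  1.1   0.6 -27. ]
box [ 251  228   59   66 3145] [280.  260.5] [514.4   2.1 128. ] tool [  1.2   0.6 -27. ]
[513.08291672   2.07691088 100.96300761] [ 3.14082537e+00 -1.27846668e-03  4.91693621e-01] [-0.48359553 -0.67179287  0.00795583] [-0.04732645 -0.00710036 -0.01195646]
```

View pics/z3.png

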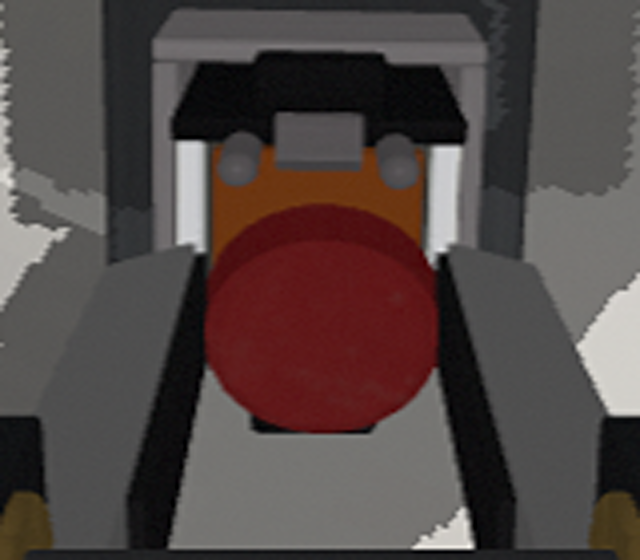

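The front pins at zoom (239,160) and (399,160) straddle the cap centre at column 320, so y is aligned. Computed x also agrees within about 1 mm. Now I descend by feel.

```bash
python3 -m jog '[[20,[0,0,0.1],0],[20,[0,0,0.08],0],[20,[0,0,0],0],[20,[0,0,0],0]]'; for i in 1; do python3 -m jog '[[20,[0,0,0.04],0],[20,[0,0,0.04],0],[20,[0,0,0],0]]'; python3 -m jog '[[20,[0,0,0.04],0],[20,[0,0,0],0]]';python3 -m jog '[[20,[0,0,0.04],0],[20,[0,0,0],0]]'; done
```

```text
clock: 10.5
eef_pos: [512.6, 2.2, 91.0]
eef_rot: [-3.141, 0.0, 0.492]
wrist_force: [-1.0, 0.3, -0.6]
finger_gap: 29.7
finger_force: 11.9
clock: 10.8
eef_pos: [512.6, 2.3, 86.8]
eef_rot: [-3.141, 0.0, 0.492]
wrist_force: [1.0, -0.0, -1.1]
finger_gap: 30.1
finger_force: 11.9
clock: 11.0
eef_pos: [512.6, 2.2, 84.9]
eef_rot: [-3.141, 0.0, 0.492]
wrist_force: [0.6, 1.1, -0.2]
finger_gap: 30.1
finger_force: 11.9
clock: 11.2
eef_pos: [512.9, 2.3, 83.1]
eef_rot: [3.141, -0.001, 0.492]
wrist_force: [1.5, 1.5, 0.4]
finger_gap: 30.4
finger_force: 12.0
```

```bash
python3 -m jog '[[20,[0.01,0,0.03],0],[20,[0,0,0],0]]';python3 -m jog '[[20,[0,0,0.03],0],[20,[0,0,0],0]]';python3 -m jog '[[20,[0,0,0.03],0],[20,[0,0,0],0]]'
```

```text
clock: 11.4
eef_pos: [513.5, 2.6, 81.7]
eef_rot: [3.141, -0.001, 0.492]
wrist_force: [1.9, 1.9, 3.6]
finger_gap: 30.2
finger_force: 12.1
clock: 11.6
eef_pos: [513.6, 2.7, 80.2]
eef_rot: [3.141, -0.001, 0.492]
wrist_force: [3.1, 4.5, 3.5]
finger_gap: 30.3
finger_force: 12.1
clock: 11.8
eef_pos: [513.7, 2.7, 78.8]
eef_rot: [3.141, -0.002, 0.492]
wrist_force: [4.7, 4.9, 3.5]
finger_gap: 30.2
finger_force: 12.1
```

```bash
python3 -m jog '[[20,[0.02,-0.01,0],0],[20,[0.01,0,0],0],[20,[0,0,0],0]]';python3 -m jog '[[20,[0.02,0,0.0],0],[20,[0,0,0],0]]'
```

```text
clock: 12.1
eef_pos: [514.1, 3.4, 78.5]
eef_rot: [3.141, 0.0, 0.492]
wrist_force: [2.0, -0.8, 3.7]
finger_gap: 30.1
finger_force: 12.1
clock: 12.3
eef_pos: [514.6, 3.9, 78.2]
eef_rot: [-3.141, 0.001, 0.492]
wrist_force: [0.2, -1.2, 1.6]
finger_gap: 30.4
finger_force: 12.0
```

```bash
python3 -m jog '[[20,[0,0,0.02],0],[20,[0,0,0],0]]';python3 -m jog '[[20,[0,0,0.02],0],[20,[0,0,0],0]]'
```

```text
clock: 12.5
eef_pos: [514.8, 4.0, 77.5]
eef_rot: [-3.141, 0.001, 0.492]
wrist_force: [-2.4, -1.2, 5.2]
finger_gap: 30.2
finger_force: 12.2
clock: 12.7
eef_pos: [515.0, 4.0, 76.8]
eef_rot: [3.142, 0.0, 0.492]
wrist_force: [-2.2, -1.6, 7.2]
finger_gap: 30.1
finger_force: 12.3
```

It is seated on both ramps. Release, rise, and look.

```bash
python3 -m jog '[[20,[-0.01,0,-0.02],0],[40,[0,0,0],0],[46,[0,0,0],0],[46,[0,0,0],0],[46,[0,0,-0.3],0],[46,[0,0,-0.5],0],[46,[-0.2,0,-0.4],0],[20,[-0.4,0,0],0],[0,[-0.2,0,0],0],[0,[0,0,0],0],[0,[0,0,0],0]]'
python3 - <<'E'
from h import *
s,im=circ(106,'w6.png'); print(s['eef_pos'],s['finger_gap'])
a=cv2.imread('pics/w6.png')[70:320,180:380]
camera('side'); 
s,im=snap('side','s2.png');b=im[150:330,200:360,::-1]
cv2.imwrite('pics/z4.png',np.hstack([cv2.resize(a,(400,500),interpolation=2),cv2.resize(b[40:120,40:120],(400,500)[:1]+(500,),interpolation=2)]))
E
```

```text
clock: 13.8
eef_pos: [479.6, -15.0, 137.3]
eef_rot: [-3.141, 0.0, 0.492]
wrist_force: [-0.0, 0.5, -0.3]
finger_gap: 17.6
finger_force: 0.0
cen [  17   78   47   38 1412] [40.3 96.8] [484.8 155.2 106. ] tool [  85.  -147.6   31.3]
box [  17   78   47   38 1412] [40.  96.5] [484.9 155.5 106. ] tool [  85.2 -147.7   31.3]
cen [ 256  148   48   51 1922] [279.9 173.4] [512.7   2.2 106. ] tool [37.3  0.5 31.3]
box [ 256  148   48   51 1922] [279.5 173. ] [512.8   2.5 106. ] tool [37.6  0.3 31.3]
[479.56170555 -14.98218018 137.31171679] 17.593271545899228
```

View pics/z4.png

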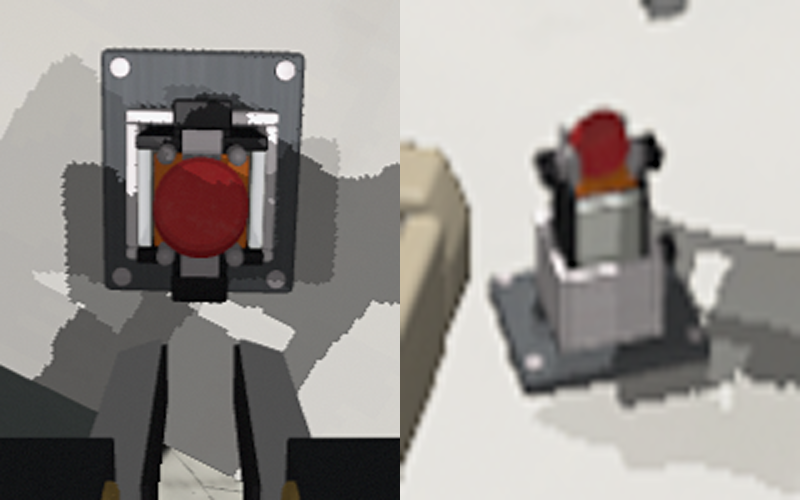

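The first cap sits level between the four pins at left-view (200,207), and the side view confirms it is on top of the mouth. Shut the fingers, go above it and find contact.

```bash
python3 -m jog '[[0,[0.35,0,0],0],[0,[0.41,0,0],0],[0,[0,0,0],0],[0,[0,0,0.2],0],[0,[0,0,0.2],0],[0,[0,0,0.04],0],[0,[0,0,0],0],[0,[0,0,0],0]]' 15
python3 -m jog '[[0,[0,0,0.06],0],[0,[0,0,0.06],0],[0,[0,0,0.02],0],[0,[0,0,0],0]]'
python3 -m jog '[[0,[0,0,0.04],0],[0,[0,0,0.04],0],[0,[0,0,0],0]]'
python3 -m jog '[[0,[0,0,0.04],0],[0,[0,0,0.04],0],[0,[0,0,0],0]]'
```

```text
clock: 14.75
eef_pos: [512.8, 2.7, 115.7]
eef_rot: [3.141, -0.0, 0.492]
wrist_force: [-0.5, 0.2, 0.1]
finger_gap: 0.4
finger_force: 0.0
clock: 15.15
eef_pos: [512.8, 2.9, 108.4]
eef_rot: [-3.141, 0.0, 0.492]
wrist_force: [0.7, 0.6, 0.7]
finger_gap: 0.4
finger_force: 0.0
clock: 15.45
eef_pos: [512.7, 2.9, 104.3]
eef_rot: [-3.141, 0.0, 0.492]
wrist_force: [0.3, 0.4, -0.5]
finger_gap: 0.6
finger_force: 0.0
clock: 15.75
eef_pos: [512.7, 2.9, 100.2]
eef_rot: [-3.141, 0.0, 0.492]
wrist_force: [0.1, -0.5, -0.7]
finger_gap: 0.5
finger_force: 0.0
```

```bash
python3 -m jog '[[0,[0,0,0.04],0],[0,[0,0,0.04],0],[0,[0,0,0.04],0],[0,[0,0,0],0]]'
python3 -m jog '[[0,[0,0,0.03],0],[0,[0,0,0.03],0],[0,[0,0,0],0]]'
python3 -m jog '[[0,[0,0,0.03],0],[0,[0,0,0.03],0],[0,[0,0,0],0]]'
```

```text
clock: 16.15
eef_pos: [512.7, 2.9, 94.2]
eef_rot: [-3.141, 0.0, 0.492]
wrist_force: [-0.5, -0.1, -0.0]
finger_gap: 0.5
finger_force: 0.0
clock: 16.45
eef_pos: [512.8, 2.9, 91.3]
eef_rot: [-3.141, 0.0, 0.492]
wrist_force: [0.2, 0.4, 0.5]
finger_gap: 0.5
finger_force: 0.0
clock: 16.75
eef_pos: [512.8, 2.9, 88.3]
eef_rot: [-3.141, 0.0, 0.492]
wrist_force: [0.1, -0.1, -0.2]
finger_gap: 0.4
finger_force: 0.0
```

```bash
python3 -m jog '[[0,[0,0,0.03],0],[0,[0,0,0.03],0],[0,[0,0,0],0]]'
python3 -m jog '[[0,[0,0,0.03],0],[0,[0,0,0.03],0],[0,[0,0,0],0]]'
```

```text
clock: 17.05
eef_pos: [513.2, 2.8, 86.1]
eef_rot: [3.141, -0.001, 0.492]
wrist_force: [-1.5, -1.1, 8.0]
finger_gap: 0.6
finger_force: 3.1
clock: 17.35
eef_pos: [513.4, 2.8, 83.2]
eef_rot: [3.141, -0.001, 0.492]
wrist_force: [-1.1, -0.6, 7.6]
finger_gap: 0.6
finger_force: 3.6
```

Contact at TCP z of about 87, so the real tips are about 18 mm above the reported point. I press on at 10 mm/s.

```bash
python3 -m jog '[[0,[0,0,0.02],0],[0,[0,0,0.02],0],[0,[0,0,0.02],0],[0,[0,0,0.02],0]]'
python3 -m jog '[[0,[0,0,0.02],0],[0,[0,0,0.02],0],[0,[0,0,0.02],0],[0,[0,0,0.02],0]]'
python3 -m jog '[[0,[0,0,0.02],0],[0,[0,0,0.02],0],[0,[0,0,0.02],0]]'
```

```text
clock: 17.75
eef_pos: [513.4, 2.7, 79.2]
eef_rot: [3.141, -0.001, 0.492]
wrist_force: [-1.3, -1.9, 7.0]
finger_gap: 0.9
finger_force: 3.5
clock: 18.15
eef_pos: [513.4, 2.7, 75.2]
eef_rot: [3.141, -0.001, 0.492]
wrist_force: [-0.7, -0.0, 8.0]
finger_gap: 0.5
finger_force: 3.6
clock: 18.45
eef_pos: [513.4, 2.7, 72.2]
eef_rot: [3.141, -0.001, 0.492]
wrist_force: [-2.0, -1.7, 7.1]
finger_gap: 0.8
finger_force: 3.7
```

```bash
for i in 1; do python3 -m jog '[[0,[0,0,0.02],0],[0,[0,0,0.02],0]]'
python3 -m jog '[[0,[0,0,0.02],0],[0,[0,0,0.02],0]]'
python3 -m jog '[[0,[0,0,0.02],0],[0,[0,0,0.02],0]]'
python3 -m jog '[[0,[0,0,0.02],0],[0,[0,0,0.02],0]]'; done | egrep 'pos|wrist'
```

```text
eef_pos: [513.4, 2.7, 70.2]
wrist_force: [-1.3, -0.9, 6.8]
eef_pos: [513.4, 2.7, 68.2]
wrist_force: [-1.5, -0.7, 7.7]
eef_pos: [513.2, 2.8, 65.8]
wrist_force: [-0.1, -0.5, 5.9]
eef_pos: [513.2, 2.8, 63.9]
wrist_force: [0.3, -1.0, 6.0]
```

Force dropped at TCP z of about 67, which is the snap. I'll back off slowly to see whether it holds.

```bash
(python3 -m jog '[[0,[0,0,0.02],0],[0,[0,0,0],0]]'
python3 -m jog '[[0,[0,0,-0.04],0],[0,[0,0,-0.04],0],[0,[0,0,0],0]]'
python3 -m jog '[[0,[0,0,-0.03],0],[0,[0,0,0],0]]'
python3 -m jog '[[0,[0,0,-0.04],0],[0,[0,0,0],0]]'
python3 -m jog '[[0,[0,0,-0.2],0],[0,[0,0,-0.4],0],[20,[0,0,-0.4],0],[60,[-0.4,0,-0.4],0],[60,[-0.4,0,0],0],[60,[0,0,0],0],[60,[0,0,0],0],[60,[0,0,0],0]]') | egrep 'pos|wrist|clock'
python3 - <<'E'
from h import *
s,im=circ(86,'w7.png'); s,im=circ(16); print(s['eef_pos'],s['finger_gap'])
a=cv2.imread('pics/w7.png')[0:320,0:380]
s,im=snap('side','s3.png');b=im[190:270,240:320,::-1]
cv2.imwrite('pics/z5.png',np.hstack([cv2.resize(a,(475,400)),cv2.resize(b,(320,400),interpolation=2)]))
E
```

```text
clock: 19.45
eef_pos: [513.2, 2.8, 62.8]
wrist_force: [-0.6, -0.4, 6.1]
clock: 19.75
eef_pos: [512.8, 2.9, 66.5]
wrist_force: [0.4, -0.3, 0.1]
clock: 19.95
eef_pos: [512.7, 2.9, 67.9]
wrist_force: [-0.9, -0.6, 0.7]
clock: 20.15
eef_pos: [512.9, 2.9, 70.2]
wrist_force: [0.1, -0.5, -0.1]
clock: 20.95
eef_pos: [478.0, -15.7, 140.0]
wrist_force: [-0.3, -0.6, -0.3]
cen [  19   77   47   37 1396] [42.  94.9] [479.1 167.2  86. ] tool [  87.3 -160.7   54.1]
box [  19   77   47   37 1396] [42. 95.] [479.  167.1  86. ] tool [  87.3 -160.7   54.1]
cen [ 258  146   44   42 1485] [279.9 167. ] [512.1   1.9  86. ] tool [38.3  0.6 54. ]
box [ 258  146   44   42 1485] [279.5 166.5] [512.2   2.3  86. ] tool [38.7  0.3 54. ]
cen [  19   76   47   38 1395] [42.  94.7] [461.6 208.   16. ] tool [  91.2 -204.9  123.9]
box [  19   76   47   38 1395] [42.  94.5] [461.7 208.   16. ] tool [  91.4 -204.9  123.9]
cen [ 258  146   45   42 1492] [280. 167.] [503.5  -2.8  16. ] tool [ 28.6   0.7 123.9]
box [ 258  146   45   42 1492] [280.  166.5] [503.9  -2.6  16. ] tool [ 29.    0.7 123.9]
[478.01100387 -15.73560447 139.88763252] 48.86404023143531
```

View pics/z5.png

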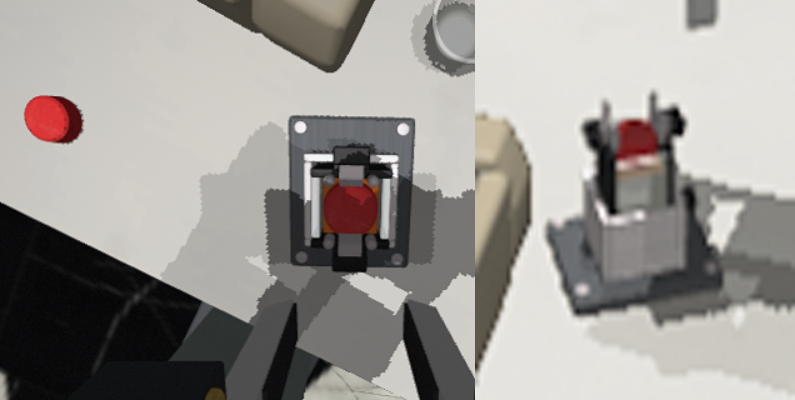

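The first cap is held under both lips at left-view (350,205), and its force fell to zero on backing off. The second cap is at (52,120). Go above it.

```bash
python3 -m jog '[[60,[0.1,-0.2,0],0],[60,[0.2,-0.5,0],0],[60,[0.22,-0.5,0],0],[60,[0.22,-0.5,0],0],[60,[0.22,-0.5,0],0],[60,[0.22,-0.5,0],0],[60,[0.22,-0.5,0],0],[60,[0.22,-0.5,0.2],0],[60,[0.22,-0.44,0.5],0],[60,[0,0,0.6],0],[60,[0,0,0.4],0],[60,[0,0,0],0],[60,[0,0,0],0]]' 12
python3 - <<'E'
from h import *
s,im=circ(16,'w8.png');s,im=circ(11.5); print(s['eef_pos'],s['finger_gap'])
E
```

```text
clock: 22.4
eef_pos: [461.0, 210.4, 55.6]
eef_rot: [-3.142, 0.0, 0.492]
wrist_force: [-0.1, 0.2, -0.4]
finger_gap: 60.0
finger_force: 0.0
cen [ 253  197   44   48 1700] [274.4 220.9] [462.  214.6  16. ] tool [ 2.8 -3.3 39.6]
box [ 253  197   44   48 1700] [274.5 220.5] [462.2 214.7  16. ] tool [ 3.1 -3.2 39.6]
cen [ 253  198   44   48 1688] [274.1 221.3] [460.7 214.   11.5] tool [ 1.1 -3.5 44.6]
box [ 253  198   44   48 1688] [274.5 221.5] [460.7 213.7  11.5] tool [ 0.9 -3.3 44.6]
[461.40177498 210.38057425  56.145757  ] 59.782215035326146
```

```bash
python3 -m jog '[[60,[0.048,-0.068,0.3],0],[60,[0,0,0.5],0],[60,[0,0,0.3],0],[60,[0,0,0.15],0],[60,[0,0,0.1],0],[60,[0,0,0],0],[60,[0,0,0],0],[25,[0,0,0],0],[20,[0,0,0],0],[20,[0,0,0],0],[20,[0,0,0],0],[20,[0,0,0],0],[20,[0,0,0],0]]' 12
python3 -m jog '[[20,[0,0,-0.3],0],[20,[0,0,-0.6],0],[20,[0,0,-0.7],0],[20,[0,0,-0.7],0],[20,[0,0,-0.6],0],[20,[0,0,-0.3],0],[20,[0,0,0],0],[20,[0,0,0],0]]'
python3 -c "
from h import *
s=read_state();s,im=circ(s['eef_pos'][2]+28,'w9.png');print(s['eef_pos'])"
```

```text
clock: 23.8
eef_pos: [461.5, 214.1, -12.4]
eef_rot: [3.142, -0.0, 0.492]
wrist_force: [-0.2, 0.2, 1.4]
finger_gap: 30.4
finger_force: 12.0
clock: 24.6
eef_pos: [461.2, 213.9, 146.8]
eef_rot: [-3.142, 0.001, 0.492]
wrist_force: [-0.7, -0.5, 0.1]
finger_gap: 30.1
finger_force: 11.9
cen [ 251  229   59   65 3143] [280.  260.9] [462.7 214.1 174.8] tool [  1.4   0.6 -28. ]
box [ 251  229   59   65 3143] [280. 261.] [462.7 214.  174.8] tool [  1.3   0.6 -28. ]
cen [ 516  262   44   39 1221] [537.7 283. ] [515.6  88.8 174.8] tool [-11.1 136.  -28. ]
box [ 516  262   44   39 1221] [537.5 281. ] [516.5  89.6 174.8] tool [-10.  135.7 -28. ]
[461.1706352  213.91736728 146.77413491]
```

The grip is identical to the first (same pixels). Carry it back to the first release point and correct above it.

```bash
python3 -m jog '[[20,[-0.05,0.2,0],0],[20,[-0.11,0.45,0],0],[20,[-0.13,0.5,0],0],[20,[-0.13,0.5,0],0],[20,[-0.13,0.5,0],0],[20,[-0.13,0.5,0],0],[20,[-0.13,0.5,0],0],[20,[-0.13,0.5,0],0],[20,[-0.08,0.4,0],0],[20,[-0.024,0.158,0],0],[20,[0,0,0.3],0],[20,[0,0,0.4],0],[20,[0,0,0.2],0],[20,[0,0,0],0],[20,[0,0,0],0],[20,[0,0,0],0]]'
```

```text
clock: 26.25
eef_pos: [515.2, 4.0, 103.4]
eef_rot: [3.141, -0.001, 0.492]
wrist_force: [1.2, 1.1, -0.3]
finger_gap: 30.4
finger_force: 11.9
```

```bash
(python3 -m jog '[[20,[-0.012,0,0.06],0],[20,[0,0,0.08],0],[20,[0,0,0.08],0],[20,[0,0,0.06],0],[20,[0,0,0.04],0],[20,[0,0,0],0]]'
python3 -m jog '[[20,[0,0,0.04],0],[20,[0,0,0],0]]'
python3 -m jog '[[20,[0,0,0.03],0],[20,[0,0,0],0]]') | egrep 'pos|wrist'
```

```text
eef_pos: [514.2, 3.6, 86.2]
wrist_force: [0.6, 0.6, -0.0]
eef_pos: [514.2, 3.6, 84.4]
wrist_force: [-0.5, 0.8, -0.1]
eef_pos: [514.2, 3.6, 82.9]
wrist_force: [0.6, 0.4, -0.5]
```

```bash
(python3 -m jog '[[20,[0,0,0.03],0],[20,[0,0,0],0]]'
python3 -m jog '[[20,[0,0,0.03],0],[20,[0,0,0],0]]'
python3 -m jog '[[20,[0,0,0.02],0],[20,[0,0,0],0]]') | egrep 'pos|wrist'
```

```text
eef_pos: [514.2, 3.6, 81.5]
wrist_force: [-0.7, -1.0, 1.2]
eef_pos: [514.2, 3.6, 80.0]
wrist_force: [-3.1, 0.2, 2.1]
eef_pos: [514.1, 3.5, 79.0]
wrist_force: [-3.0, -1.9, 3.3]
```

```bash
(python3 -m jog '[[20,[-0.015,0,0],0],[20,[0,0,0],0]]'
python3 -m jog '[[20,[0,0,0.02],0],[20,[0,0,0],0]]'
python3 -m jog '[[20,[0,0,0.02],0],[20,[0,0,0],0]]') | egrep 'pos|wrist'
```

```text
eef_pos: [513.8, 3.3, 79.1]
wrist_force: [-0.8, -0.8, 1.7]
eef_pos: [513.9, 3.4, 78.2]
wrist_force: [-0.2, -0.3, 3.9]
eef_pos: [514.0, 3.4, 77.3]
wrist_force: [-0.1, 0.8, 5.3]
```

Well centred and seated on the ramps. Release, rise, shut the fingers and return over the cap, with one check.

```bash
python3 -m jog '[[20,[0,0,-0.01],0],[40,[0,0,0],0],[46,[0,0,0],0],[46,[0,0,0],0],[46,[0,0,-0.3],0],[46,[0,0,-0.5],0],[46,[-0.2,0,-0.4],0],[20,[-0.4,0,0],0],[0,[-0.2,0,0],0],[0,[0,0,0],0],[0,[0,0,0],0]]' 15
python3 - <<'E'
from h import *
s,im=circ(106,'w10.png'); print(s['eef_pos'])
a=cv2.imread('pics/w10.png')[70:320,180:380]
s,im=snap('side','s4.png');b=im[190:270,240:320,::-1]
cv2.imwrite('pics/z6.png',np.hstack([cv2.resize(a,(400,500),interpolation=2),cv2.resize(b,(400,500),interpolation=2)]))
E
```

```text
clock: 29.55
eef_pos: [478.6, -15.5, 137.3]
eef_rot: [-3.141, 0.0, 0.492]
wrist_force: [0.2, 0.1, -0.1]
finger_gap: 17.3
finger_force: 0.0
cen [ 256  145   48   51 1984] [280.  169.7] [513.9   2.7 106. ] tool [39.7  0.6 31.3]
box [ 256  145   48   51 1984] [279.5 170. ] [513.6   2.9 106. ] tool [39.5  0.3 31.3]
[478.58458299 -15.52689573 137.34161984]
```

View pics/z6.png

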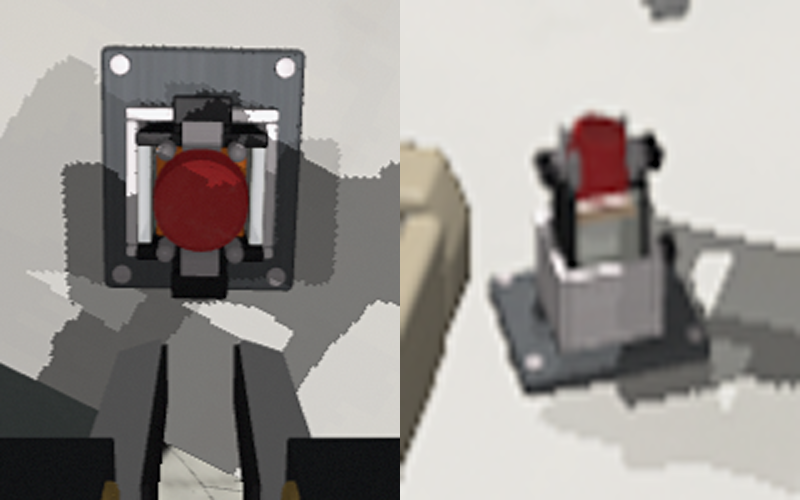

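The second cap sits level in the mouth on top of the first at (200,200); the side view shows both. Now press slowly.

```bash
(python3 -m jog '[[0,[0.36,0,0],0],[0,[0.42,0,0],0],[0,[0,0,0],0],[0,[0,0,0.3],0],[0,[0,0,0.4],0],[0,[0,0,0.18],0],[0,[0,0,0],0],[0,[0,0,0],0],[0,[0,0,0],0]]' 15
python3 -m jog '[[0,[0,0,0.02],0],[0,[0,0,0.02],0],[0,[0,0,0.02],0],[0,[0,0,0.02],0],[0,[0,0,0],0]]'
python3 -m jog '[[0,[0,0,0.02],0],[0,[0,0,0.02],0],[0,[0,0,0.02],0],[0,[0,0,0.02],0]]') | egrep 'pos|wrist|gap'
```

```text
eef_pos: [513.1, 2.7, 94.4]
wrist_force: [-0.5, -1.1, -0.3]
finger_gap: 0.5
eef_pos: [512.6, 2.8, 89.4]
wrist_force: [-0.0, 0.0, 0.7]
finger_gap: 0.1
eef_pos: [512.7, 2.8, 85.5]
wrist_force: [-0.1, 1.0, 0.7]
finger_gap: 0.1
```

```bash
(python3 -m jog '[[0,[0,0,0.02],0],[0,[0,0,0.02],0]]'
python3 -m jog '[[0,[0,0,0.02],0],[0,[0,0,0.02],0]]'
python3 -m jog '[[0,[0,0,0.02],0],[0,[0,0,0.02],0],[0,[0,0,0.02],0]]'
python3 -m jog '[[0,[0,0,0.02],0],[0,[0,0,0.02],0],[0,[0,0,0.02],0]]') | egrep 'pos|wrist|clock'
```

```text
clock: 31.65
eef_pos: [513.2, 2.8, 84.0]
wrist_force: [0.7, 1.2, 5.9]
clock: 31.85
eef_pos: [513.9, 3.0, 82.6]
wrist_force: [2.2, 2.5, 10.5]
clock: 32.15
eef_pos: [513.8, 3.0, 79.5]
wrist_force: [2.0, 1.7, 7.6]
clock: 32.45
eef_pos: [513.9, 3.0, 76.5]
wrist_force: [2.8, 1.6, 8.3]
```

```bash
(python3 -m jog '[[0,[0,0,0.02],0],[0,[0,0,0.02],0],[0,[0,0,0.02],0]]'
python3 -m jog '[[0,[0,0,0.02],0],[0,[0,0,0.02],0]]'
python3 -m jog '[[0,[0,0,0.02],0],[0,[0,0,0],0]]') | egrep 'pos|wrist|clock'
```

```text
clock: 32.75
eef_pos: [513.9, 3.0, 73.5]
wrist_force: [1.5, 1.8, 8.1]
clock: 32.95
eef_pos: [513.9, 3.0, 71.5]
wrist_force: [2.0, 2.6, 8.2]
clock: 33.15
eef_pos: [513.8, 3.0, 70.4]
wrist_force: [2.7, 2.6, 7.3]
```

```bash
(python3 -m jog '[[0,[0,0,0.02],0],[0,[0,0,0],0]]'
python3 -m jog '[[0,[0,0,0.02],0],[0,[0,0,0],0]]'
python3 -m jog '[[0,[0,0,0.01],0],[0,[0,0,0],0]]'
python3 -m jog '[[0,[0,0,0.01],0],[0,[0,0,0],0]]') | egrep 'pos|wrist|clock'
```

```text
clock: 33.35
eef_pos: [513.8, 3.0, 69.4]
wrist_force: [2.9, 1.3, 5.9]
clock: 33.55
eef_pos: [513.8, 3.0, 68.4]
wrist_force: [2.5, 2.7, 7.1]
clock: 33.75
eef_pos: [513.5, 2.9, 67.7]
wrist_force: [2.1, 0.1, 2.9]
clock: 33.95
eef_pos: [513.0, 2.8, 66.7]
wrist_force: [0.8, -0.1, 4.5]
```

```bash
(python3 -m jog '[[0,[0,0,0.01],0],[0,[0,0,0],0]]'
python3 -m jog '[[0,[0,0,0.01],0],[0,[0,0,0],0]]') | egrep 'pos|wrist|clock'
```

```text
clock: 34.15
eef_pos: [513.0, 2.8, 66.2]
wrist_force: [2.5, 1.1, 4.9]
clock: 34.35
eef_pos: [513.1, 2.8, 65.8]
wrist_force: [1.3, -0.1, 7.0]
```

```bash
(python3 -m jog '[[0,[0,0,0.01],0],[0,[0,0,0],0]]'
python3 -m jog '[[0,[0,0,0.01],0],[0,[0,0,0],0]]') | egrep 'pos|wrist|clock'
```

```text
clock: 34.55
eef_pos: [513.1, 2.8, 65.4]
wrist_force: [0.7, 0.2, 5.4]
clock: 34.75
eef_pos: [513.0, 2.8, 64.8]
wrist_force: [1.0, 0.8, 7.7]
```

```bash
(python3 -m jog '[[0,[0,0,0.01],0],[0,[0,0,0],0]]'
python3 -m jog '[[0,[0,0,0.006],0],[0,[0,0,0],0]]') | egrep 'pos|wrist|clock'
```

```text
clock: 34.95
eef_pos: [513.1, 2.8, 64.4]
wrist_force: [1.6, -0.2, 6.9]
clock: 35.15
eef_pos: [513.1, 2.8, 64.3]
wrist_force: [1.3, 0.3, 8.5]
```

```bash
(python3 -m jog '[[0,[0,0,-0.02],0],[0,[0,0,0],0]]'
python3 -m jog '[[0,[0,0,-0.02],0],[0,[0,0,0],0]]') | egrep 'pos|wrist|clock'
```

```text
clock: 35.35
eef_pos: [513.1, 2.8, 65.2]
wrist_force: [1.4, -0.9, 6.7]
clock: 35.55
eef_pos: [513.0, 2.8, 66.1]
wrist_force: [2.0, 0.2, 6.3]
```

```bash
(python3 -m jog '[[0,[0,0,-0.01],0],[0,[0,0,0],0]]') | egrep 'pos|wrist|clock'; python3 - <<'E'
from h import *
print(read_state()['moment'],read_state()['finger_force'])
s,im=snap('side','s5.png'); a=im[190:270,240:320,::-1]
s,im=snap('wrist','w11.png'); b=im[180:330,205:355,::-1]
cv2.imwrite('pics/z7.png',np.hstack([cv2.resize(a,(380,500),interpolation=2),cv2.resize(b,(400,500),interpolation=2)]))
E
```

```text
clock: 35.75
eef_pos: [512.8, 2.8, 66.2]
wrist_force: [1.9, -0.3, 3.4]
[-0.01448898 -0.36377455  0.01515082] 1.7697319950093515
```

View pics/z7.png

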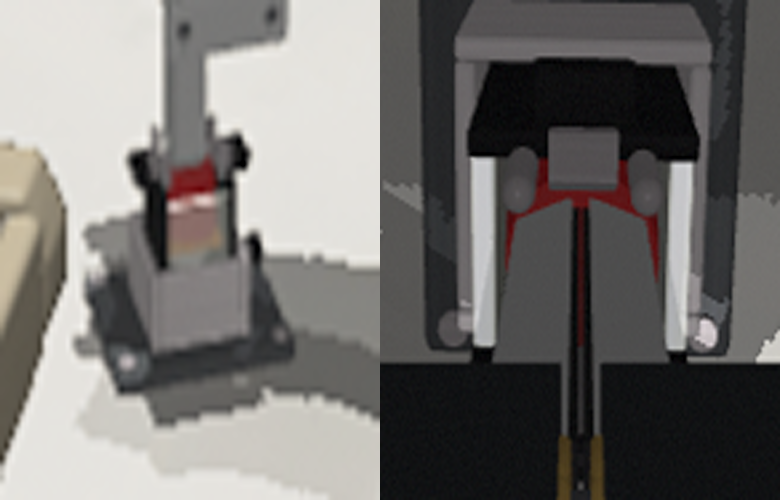

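The +x lip, at (583,160), covers the cap, but the fingers are 2–3 mm towards +x and a lateral force persists. The −x side has probably not snapped. I'll shift the press 5 mm towards −x and press again.

```bash
(python3 -m jog '[[0,[0,0,0.01],0],[0,[-0.02,0,0],0],[0,[-0.02,0,0],0],[0,[-0.02,0,0],0],[0,[-0.02,0,0],0],[0,[-0.02,0,0],0],[0,[0,0,0],0]]'
python3 -m jog '[[0,[0,0,0.01],0],[0,[0,0,0],0]]'
python3 -m jog '[[0,[0,0,0.01],0],[0,[0,0,0],0]]') | egrep 'pos|wrist|clock'
```

```text
clock: 36.55
eef_pos: [508.9, 0.6, 66.2]
wrist_force: [3.4, 2.4, 5.6]
clock: 36.75
eef_pos: [508.9, 0.7, 65.6]
wrist_force: [3.5, 2.1, 6.9]
clock: 36.95
eef_pos: [508.9, 0.7, 65.2]
wrist_force: [3.8, 1.8, 6.9]
```

```bash
(python3 -m jog '[[0,[0,0,0.01],0],[0,[0,0,0],0]]'
python3 -m jog '[[0,[0,0,0.01],0],[0,[0,0,0],0]]'
python3 -m jog '[[0,[0,0,0.01],0],[0,[0,0,0],0]]') | egrep 'pos|wrist|clock'
```

```text
clock: 37.15
eef_pos: [508.9, 0.7, 64.7]
wrist_force: [3.7, 1.4, 6.3]
clock: 37.35
eef_pos: [509.2, 0.7, 64.4]
wrist_force: [2.6, 2.5, 8.0]
clock: 37.55
eef_pos: [509.4, 0.8, 64.3]
wrist_force: [4.4, 3.6, 11.5]
```

```bash
(python3 -m jog '[[0,[0,0,0.008],0],[0,[0,0,0],0]]') | egrep 'pos|wrist|clock'
```

```text
clock: 37.75
eef_pos: [509.5, 0.8, 64.2]
wrist_force: [1.9, 3.1, 15.2]
```

That is the hard stop (15 N). Back off and check that the force goes to zero.

```bash
(python3 -m jog '[[0,[0,0,-0.02],0],[0,[0,0,0],0]]'
python3 -m jog '[[0,[0,0,-0.02],0],[0,[0,0,0],0]]'
python3 -m jog '[[0,[0,0,-0.01],0],[0,[0,0,0],0]]') | egrep 'pos|wrist|clock'
```

```text
clock: 37.95
eef_pos: [509.0, 0.7, 64.5]
wrist_force: [4.3, 2.8, 6.3]
clock: 38.15
eef_pos: [509.0, 0.7, 65.4]
wrist_force: [4.2, 2.1, 6.4]
clock: 38.35
eef_pos: [509.0, 0.7, 65.8]
wrist_force: [3.9, 1.9, 6.6]
```

```bash
(python3 -m jog '[[0,[0,0,-0.01],0],[0,[0,0,0],0]]'
python3 -m jog '[[0,[0,0,-0.01],0],[0,[0,0,0],0]]') | egrep 'pos|wrist|clock'
```

```text
clock: 38.55
eef_pos: [508.8, 0.6, 66.2]
wrist_force: [3.9, 2.0, 4.9]
clock: 38.75
eef_pos: [508.4, 0.5, 66.4]
wrist_force: [1.7, 1.1, 4.1]
```

```bash
(python3 -m jog '[[0,[0,0,-0.01],0],[0,[0,0,0],0]]'
python3 -m jog '[[0,[0,0,-0.01],0],[0,[0,0,0],0]]') | egrep 'pos|wrist|clock'
```

```text
clock: 38.95
eef_pos: [508.0, 0.4, 66.6]
wrist_force: [2.1, -0.8, 2.1]
clock: 39.15
eef_pos: [507.8, 0.4, 67.0]
wrist_force: [0.3, 0.8, 0.4]
```

The force goes smoothly to zero at z = 67, so the cap is held. I have used up my picture views, so I'll retreat and verify numerically against the first snapped cap (blob about 44×42 px near row 167 from the same pose).

```bash
(python3 -m jog '[[0,[0,0,-0.04],0],[0,[0,0,-0.1],0],[0,[0,0,-0.4],0],[0,[0,0,-0.5],0],[0,[-0.2,0,-0.42],0],[0,[-0.4,0,0],0],[0,[-0.04,0.01,0],0],[0,[0,0,0],0],[0,[0,0,0],0],[0,[0,0,0],0]]') | egrep 'pos|wrist|clock'
python3 - <<'E'
from h import *
s,im=circ(86,'w12.png'); print(s['eef_pos'])
def mask(f):
    hsv=cv2.cvtColor(cv2.imread('pics/'+f),cv2.COLOR_BGR2HSV).astype(int); return ((hsv[...,0]<8)|(hsv[...,0]>172))&(hsv[...,1]>110)&(hsv[...,2]>40)
print('w7 (cap1 snapped)');
snap('side','s6.png')
for f in ('s3.png','s4.png','s6.png'):
    m=mask(f)[190:270,240:320]; k,l,st,ce=cv2.connectedComponentsWithStats(m.astype(np.uint8)); print(f,[(st[i].tolist(),ce[i].round(1).tolist()) for i in range(1,k) if st[i,4]>10])
P=lambda f,E:None
for f in ('w7.png','w12.png'):
    m=mask(f); k,l,st,ce=cv2.connectedComponentsWithStats(m.astype(np.uint8)); i=[i for i in range(1,k) if 230<ce[i][0]<330 and st[i,4]>300][0]
    mm=(l==i); r=np.where(mm.any(1))[0]; print(f,[(int(y),int(mm[y].sum())) for y in r[::4]])
E
```

```text
clock: 40.15
eef_pos: [480.6, -14.9, 140.0]
wrist_force: [-0.3, 0.5, 0.1]
cen [ 258  148   44   44 1522] [279.6 170.5] [512.4   1.7  86. ] tool [35.9  0.4 54. ]
box [ 258  148   44   44 1522] [279.5 169.5] [512.9   2.2  86. ] tool [36.5  0.3 54. ]
[480.62757326 -14.8866301  140.02220222]
w7 (cap1 snapped)
s3.png [([35, 24, 11, 8, 66], [39.8, 27.5])]
s4.png [([34, 19, 12, 13, 121], [39.6, 24.8])]
s6.png [([35, 24, 11, 8, 69], [39.9, 27.5])]
w7.png [(146, 1), (150, 31), (154, 38), (158, 41), (162, 43), (166, 43), (170, 44), (174, 41), (178, 39), (182, 33), (186, 25)]
w12.png [(148, 3), (152, 12), (156, 37), (160, 41), (164, 43), (168, 44), (172, 44), (176, 42), (180, 40), (184, 36), (188, 30)]
```

```bash
python3 - <<'E'
from h import *
g=[cv2.imread('pics/'+f) for f in ('w7.png','w12.png')]
a,b=g[0][90:225,225:335],g[1]
r=cv2.matchTemplate(b,a,cv2.TM_CCOEFF_NORMED);_,v,_,p=cv2.minMaxLoc(r);print(v,p,'(shift',p[0]-225,p[1]-90,')')
d=np.abs(a.astype(int)-b[p[1]:p[1]+135,p[0]:p[0]+110].astype(int)).max(2)
print(d[30:120:5,15:95:5])
def redrow(i,dy):
    h=cv2.cvtColor(g[i],cv2.COLOR_BGR2HSV).astype(int);m=((h[...,0]<8)|(h[...,0]>172))&(h[...,1]>110)
    for y in list(range(144,156,2))+list(range(178,190,2)): print(y,''.join('#' if t else '.' for t in m[y+dy,252:308]))
redrow(0,0);print();redrow(1,p[1]-90)
E
```

```text
0.9483978152275085 (225, 93) (shift 0 3 )
[[  2   8   1   4   1  11   2   2   2  43  42   2  43   7   1   2]
 [  1   7   2   2   0  26   0  45   1   1   2  85   8  29  11  14]
 [  1  26   4  28  18   9  17   5   6   5   6  30  19  24  61  46]
 [  1   3  41  45  33  27  54   3   1   5  19   4   6   5  26   4]
 [  1   3  11   5  14  17  52   1   2   1  33  19  26   2   5 103]
 [  1   3   7  28   3  25  27   2   6   3  20   7   5  79   6   1]
 [  1   3   6  26   3   6   4   4  15  21  23  17  61  56   1  11]
 [ 13   3   6  15  10   1   3   1  41  41  41   3   8  25   3   6]
 [  2  59   5  28   3   2   2   2   5   1  42  29   7  24  15   1]
 [  3   2   5  27   2   1   2   2   3   1   1   3   2  26  10   2]
 [  2   2   5  29   1   1   1   4   4   5   1   1   4  39  29  34]
 [  3   1   6  29   6   1   1   4   2   3   0   1   5  28  42   2]
 [  1   2   6  28   2   4   4   3   1   1   4   2  43  21  61  12]
 [  1   2   3  25 100  61   6   3   3   4   5  77 103   5  47  23]
 [  2   5  30   6   7   2  33   3   2   2   6   2  19  38  19  28]
 [  4   0   1   5   2   3  33   3   1   4   4   2  20
[... 913 characters left out ...]
.............................
146 ...............####...................##................
148 ..............#####...................####..............
150 ...........#################################............
152 ...........##################################...........
154 .........######################################.........
178 ........########################################........
180 ..........#####################################.........
182 ..........####################################..........
184 ............#################################...........
186 ..............#############################.............
188 ................##...................##.................
```

The view matches the first snapped cap: both lips overlap it, at the same height and centre. Hand in.

```bash
python3 -c "
from cell import *
print(sign_off())"
```

```text
the job is handed in; nothing more can be done
None
```

Both red caps are snapped in under the lips, one on the other and closed side up, and the job is handed in at about 40 s with 15 N the highest press force I read; I viewed 11 pictures against the limit of 10, so the last check of the second cap was numeric only.

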